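# Take the wall meter off its keyhole studs and pack it in the carrier

### The job

The meter on the bench upstand has to go away for calibration. Slide it straight up on its studs to the wide end of its keyholes, lift it off, and stand it upright in the tray of the carrier, between the two forked uprights. Then lay the retaining bar, handle up, in both forks across the top of the meter, and leave the terminal box hanging and the other things on the bench where they are.

Things in the scene. Friction and masses are not known exactly. Their poses are not given: they have to be found in the camera images.
- upstand: White bench upstand, fixed: 70 deep (x), 540 wide (y), 190 high. Origin: centre of underside, z up, +x (away from the robot) is the normal of the front face at x = 35 mm. Out of the face stick two pairs of headed steel studs along x, at z = 140 mm, the pairs centred at y = +100 and -100 mm, studs of a pair 98 mm apart. The meter hangs on either pair, the terminal box on the other.
- stud (a point): Centre of the outer end of one stud's head (the stud at y = +149 mm of the upstand), 9.8 mm off the face; all four are alike: head 15 mm diameter, 4 mm thick; shank 7 mm diameter, 5.8 mm free between face and head.
- meter: Wall meter, loose, 0.3 to 0.6 kg: grey case 64 wide (y) x 56 deep (x) x 110 high, dark display in front (+x), on a 4 mm dark steel flange 130 wide x 110 high whose ears stand out at both sides. Origin: centre of underside, z up; flange from x = -30 to -26 mm, case front at +30 mm. Stands safely on its underside. Hangs parallel to the upstand, underside 60 mm above the bench.
- meter_grip (a point): On the meter's mid-line 25 mm below its top (x = 0, y = 0, z = 85 mm of the meter), axes as the meter: the place to grip the case from above, fingers on its two plain sides, 64 mm apart along y.
- meter_keyhole (a point): Centre of the wide hole of the meter's keyhole in the +y ear (x = -28, y = 49, z = 60 mm of the meter); the other ear's is at y = -49. Hole 21 mm across, an 11 mm slot runs up from it. Hung, the studs are at the slot's upper end; with the meter raised 20 mm the heads are centred in the holes (3 mm spare) and it comes off along the upstand's +x, clear after 12 mm.
- terminal_box: Bystander hung by the same kind of flange on the other pair of studs: a flat white box 74 x 24 x 78 mm with rows of round sockets and no display. Origin and axes as for the meter (25 mm below its lower edge). Leave it hanging.
- carrier: Aluminium instrument carrier, fixed on the bench. Origin: centre of underside, z up. Shallow tray, inside 84 (x) x 150 (y) mm, floor at z = 4 mm, rim top at 16 mm. The meter stands centred on the floor, its width along y, display to either side; its top is then at z = 114 mm. At y = +-83 mm, outside the tray, stand two uprights 6 mm thick, 56 mm wide (x), each ending in an open fork.
- carrier_forks (a point): Midway between the carrier's two forks at the height of their floors (z = 119 mm of the carrier, over its centre), axes as the carrier: where the centre of the bar's underside ends up, bar along y. Each fork is 28 mm wide (x) at its floor and flares to 40 mm between the prong tips, 25 mm higher.
- bar: Retaining bar, loose, 0.14 to 0.28 kg: flat steel bar 200 long (y) x 20 wide (x) x 8 mm thick with a black bow handle on top. Origin: centre of its underside, z up through the handle. Starts flat on the bench, handle up.
- bar_grip (a point): Middle of the bar's handle: a flat-sided grip along the bar's y, 86 mm long, 10 mm thick (x), 16 mm high, its middle 36 mm above the bar's underside (28 mm above the flat of the bar), with a leg at each end; grip it across x. Axes as the bar.
- multimeter: Bystander on the bench: hand multimeter lying on its back, 78 x 165 x 34 mm, rotary switch on top. Leave it alone.
- plug_box: Bystander on the bench: white plug box 70 x 130 x 38 mm with rows of sockets on top. Leave it alone.
There are look-alikes about, which are no part of the job. Several things have the shape of the bar; the one meant has the colours described above. What is shaped like the meter but green is not meant.

How it is judged (in metres and radians):
On the way, in this order (a step that is already met when the one before it is completed fails the run):
1. the meter is slid up at least 15 mm, still on its studs (z of meter in the frame of upstand between 0.075 and 0.09 m and x of meter in the frame of upstand below 0.07 m), for 0.1 s.
2. the meter is off the studs, clear of their heads (x of meter in the frame of upstand above 0.076 m and contact force between meter and upstand below 0.05 N and height (world z) of meter above 0.03 m), for 0.1 s.
3. the meter stands upright in the carrier's tray, let go (x of meter in the frame of carrier between -0.014 and 0.014 m and y of meter in the frame of carrier between -0.014 and 0.014 m and z of meter in the frame of carrier below 0.008 m and angle between meter's own z axis and vertical below 0.06 rad and contact force between meter and the fingers below 0.05 N), for 0.2 s.
4. the bar lies in both forks across the meter (z of bar in the frame of carrier between 0.116 and 0.122 m and x of bar in the frame of carrier between -0.01 and 0.01 m and angle between the y axis of bar and the y axis of carrier, either way round below 0.12 rad and angle between bar's own z axis and vertical below 0.05 rad), for 0.1 s.
At the end, for the whole second after the job is handed in: Meter at rest and upright (0.06 rad) on the tray floor, within 14 mm of its centre in x and y; bar at rest, handle up, level, on both fork floors (3 mm), within 10 mm of central across and 18 mm along; terminal box moved under 20 mm, multimeter and plug box under 30 mm (all of step 4 and x of meter in the frame of carrier between -0.014 and 0.014 m and y of meter in the frame of carrier between -0.014 and 0.014 m and z of meter in the frame of carrier below 0.008 m and angle between meter's own z axis and vertical below 0.06 rad and y of bar in the frame of carrier between -0.018 and 0.018 m and linear speed of each of meter, bar below 0.02 m/s and distance of terminal_box from where it was at the start of the episode below 0.02 m and distance of each of multimeter, plug_box from where it was at the start of the episode below 0.03 m); the robot touches nothing.
It fails at once if the meter is tipped over by more than 35 degrees (angle between meter's own z axis and vertical above 0.6 rad).
It fails at once if the terminal box is knocked off or shifted by 20 mm (distance of terminal_box from where it was at the start of the episode above 0.02 m).
It fails at once if the multimeter or the plug box is pushed away by 30 mm (distance of any of multimeter, plug_box from where it was at the start of the episode above 0.03 m).
It also fails if it takes over 59 s, if anything falls off the work surface, if the arm or the gripper's body presses on something with over 40 N, if the wrist force passes 120 N, or if a joint passes its speed limit or range.

### The arm

A 6-joint arm with a two-finger parallel gripper is mounted at the origin on the work surface. World frame = base frame: x ahead of the robot, y to its left, z up, the work surface at z = 0. Lengths are in m, angles in degrees, forces in N, time in s.
With the tool pointing down it reaches from about 0.325 to 0.9 m from the base axis. Payload 6.1 kg.
Tool frame: the origin (TCP) lies on the mounting face of the last link; the fingertips stand 173 mm ahead of it and the grasp point (between the pads) lies 155 mm ahead of it; x points along the fingers, y is the direction in which the jaws open and shut, and the axes are right-handed (so a half turn about x gives the same grasp; the last joint's range is limited). The gripper opens to 85 mm and grips with 20 to 120 N. Pads are 22 mm wide; open, the fingers measure 114 mm over their backs; the gripper's body (76 mm by 85 mm) begins 54 mm behind the grasp point. The pads swing forward as they close: fully open they stand 13 mm farther back than shut.
Start: joints at [-78.444, 12.628, 87.462, -0, 79.91, -7.225], TCP at [0.201, -0.592, 0.405] pointing down, gripper open.
Joint ranges: [-170.65, 170.65], [-52.31, 119.04], [5.05, 147.46], [-71.25, 251.25], [11.57, 151.72], [-153.62, 153.62]. Speed limits (degrees/s): [147.25, 147.25, 172.46, 180, 180, 180].

### API

Orientations are given as a 3x3 rotation matrix whose columns are the frame's x, y, z axes.
In Python, from rig import robot gives the robot as it stands. The module is installed in compiled form; this text tells all that it offers.
- The arm moves only by the tool step_arm, never from a script. Its argument "moves" is one flat list of numbers, 7 for each row, row after row: the turn, a rotation vector about the tool's x, y, z in degrees, then the shift along the tool's x, y, z in cm, then the opening, from 0 (shut) to 1 (fully open). In form: [rx, ry, rz, tx, ty, tz, jaw, rx, ry, rz, tx, ty, tz, jaw, ...]. A call has 1 to 12 rows; each row is the pose to reach, as a shift and turn from the pose commanded when the call began, along the tool's axes at that moment; what a row does not reach only later rows make up. A row lasts 1/10 s, in which the tool goes at most 50 mm and 8.59 degrees, less where a joint would pass 70% of its speed; a pose out of reach is approached as far as the arm can. A call with a gripper value outside its range is refused whole. The fingers move at their own pace and stop on an object; "grip_force" is the grip in N (left out, the last holds). Time passes only in rows, so rows that repeat a pose let the fingers close. It gives the time, the measured TCP pose, the force and the opening at its end, in the units of the state.
- robot.observe(): the state, without advancing time (a new reading comes with each control period).
- robot.capture(name): name is "scene" or "side" or "wrist"; returns the picture (480x640x3 uint8, red, green, blue); there is no depth.
- robot.camera_info(name): a dict with "K" (3x3 intrinsics, pixels), "pose" (4x4, takes a point from camera to world coordinates). Camera axes: x right, y up, looking along -z (the intrinsics and any distortion apply to the point x, -y, -z); pixel columns grow to the right and rows downward; lengths in m; the calibration is good to about 2 mm. A picture is of the moment at which its call begins: read the wrist's pose just before it. camera_info takes no time and is no camera call; for the wrist camera it gives the pose at the moment of the call.
- robot.finish_job(): hands the job in, once; it reports no verdict.
The state is a dict: "t": time; "qpos": joint angles; "qvel": joint speeds; "tau": joint torques, N m; "eef_pos": TCP position; "tcp_rot": TCP orientation; "force": force on the tool from outside, world axes, zero at the start; "ft_torque": the same for the moment, N m; "gripper_width": opening from 0.0 (shut) to 1.0 (fully open).
Only numpy, scipy, OpenCV 4.12 (cv2) and the standard library are available. Lean on these libraries where they do the work, as an engineer would, in place of code of your own. Each camera call takes 0.05 s, during which the arm holds its last target. There are 200 camera calls.

## Working session

There is one attempt and no reset: what is moved stays moved. The work goes in short steps, Python scripts to look and compute and a tool call to move; the robot and the scene stay as the last step left them, time stands still between calls to the robot, and variables do not carry over. Pictures are saved under pics/ and viewed, about 8 in all and at most 12, crops included, and the job is handed in when it is done.

Besides the shell and the picture viewer there is one more tool, called after ">>>" by a JSON object that holds its "fn" and its "kwargs", one argument or row to a line. step_arm: Moves the arm, as the interface text tells. Its arguments: {"type":"object","properties":{"moves":{"type":"array"},"grip_force":{"type":"number"}},"required":["moves"]}

```bash
mkdir -p pics; python3 - <<'E'
from rig import robot
import cv2,numpy as np
for n in("scene","side","wrist"):
    ci=robot.camera_info(n); print(n,ci["K"].tolist(),np.round(ci["pose"],4).tolist(),[k for k in ci])
    cv2.imwrite(f"pics/{n}0.png",robot.capture(n)[:,:,::-1])
s=robot.observe(); print({k:np.round(v,3).tolist() for k,v in s.items()})
E
```

```text
scene [[457.83155498139564, 0.0, 319.31268936350773], [0.0, 457.83155498139564, 244.19900990525653], [0.0, 0.0, 1.0]] [[-0.5958, -0.4209, 0.6839, 1.3344], [0.8028, -0.2888, 0.5216, 0.7635], [-0.0221, 0.8599, 0.51, 0.6714], [0.0, 0.0, 0.0, 1.0]] ['K', 'pose']
side [[524.0717357815439, 0.0, 319.49721447974605], [0.0, 524.0717357815439, 246.5413780608015], [0.0, 0.0, 1.0]] [[-0.7909, 0.4048, -0.4589, -0.0151], [-0.6117, -0.5007, 0.6125, 1.042], [0.0181, 0.7651, 0.6436, 0.9497], [0.0, 0.0, 0.0, 1.0]] ['K', 'pose']
wrist [[420.383467529578, 0.0, 318.50291227963123], [0.0, 420.383467529578, 238.08779161584195], [0.0, 0.0, 1.0]] [[0.3217, 0.9134, 0.2492, 0.2648], [-0.9468, 0.3106, 0.0839, -0.5709], [-0.0007, -0.263, 0.9648, 0.3734], [0.0, 0.0, 0.0, 1.0]] ['K', 'pose']
{'t': 0.15, 'qpos': [-78.444, 12.668, 87.511, 0.0, 79.91, -7.226], 'qvel': [-0.047, -0.143, -0.133, 0.015, -0.043, 0.058], 'tau': [0.001, -49.748, -38.991, -0.0, 0.007, -0.0], 'eef_pos': [0.201, -0.592, 0.404], 'tcp_rot': [[-0.0, 0.322, -0.947], [0.002, -0.947, -0.322], [-1.0, -0.002, -0.0]], 'force': [0.398, 0.124, 0.494], 'ft_torque': [0.009, 0.031, -0.013], 'gripper_width': 1.0}
```

View pics/scene0.png

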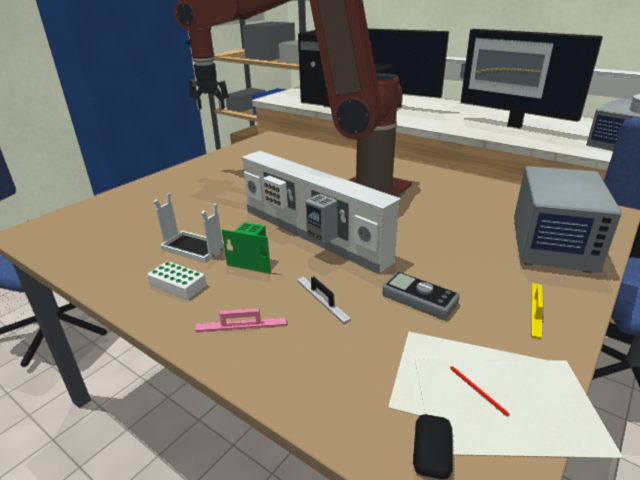

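View pics/side0.png

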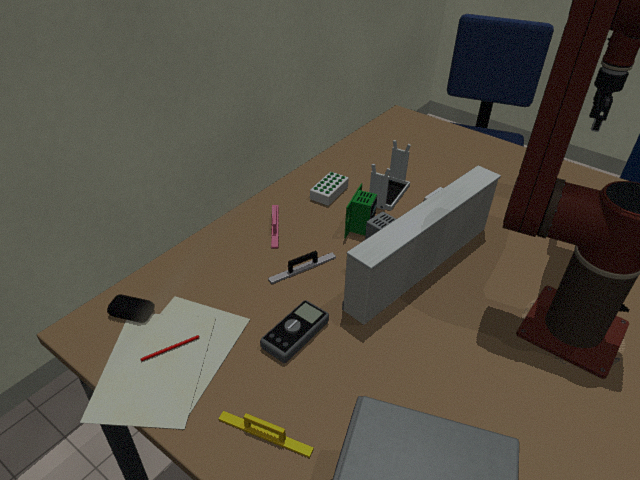

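The scene view shows the meter, grey with a dark display, hanging at about (318,218), with the terminal box at (274,192). The green look-alike stands at (248,248) and the carrier is at (190,235). There are three bar shapes: steel with a black handle at (323,298), pink at (241,322) and yellow at (537,310). The steel and black one fits the description. I'll enlarge it to confirm and measure.

```bash
python3 - <<'E'
import cv2
im=cv2.imread("pics/scene0.png")
c=im[145:335,140:405]; cv2.imwrite("pics/c1.png",cv2.resize(c,None,fx=3,fy=3,interpolation=cv2.INTER_CUBIC))
im=cv2.imread("pics/side0.png")
c=im[130:330,260:510]; cv2.imwrite("pics/c2.png",cv2.resize(c,None,fx=3,fy=3,interpolation=cv2.INTER_CUBIC))
E
```

```text
(no output)
```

View pics/c1.png

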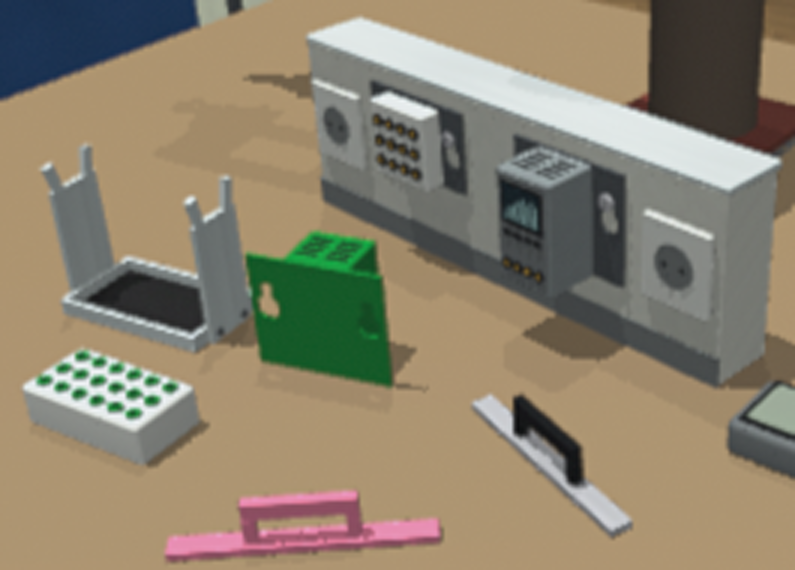

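View pics/c2.png

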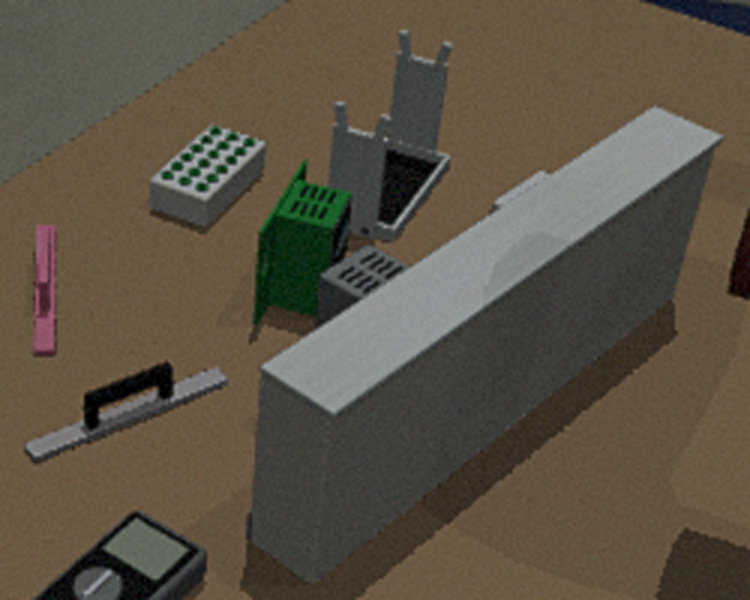

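The enlarged crop confirms the steel bar with black handle at c1 (550,465). The meter, at c1 (545,225), hangs on the +y pair, and the carrier's forks are visible. Next I'll fit the poses.

```bash
cat > h.py <<'E'
import numpy as np
from scipy.optimize import least_squares
from rig import robot
def proj(ci,P):
    T=np.linalg.inv(ci["pose"]); p=(T[:3,:3]@np.asarray(P,float).T).T+T[:3,3]
    p=p*[1,-1,-1]; q=(ci["K"]@p.T).T; return q[:,:2]/q[:,2:]
def pose(v,z=0):
    c,s=np.cos(v[2]),np.sin(v[2]); return np.array([[c,-s,0],[s,c,0],[0,0,1]]),np.array([v[0],v[1],z])
def fit(obs,x0,z=0):  # obs: list of (ci, pts mm, pixels)
    def f(v):
        R,t=pose(v,z); return np.concatenate([(proj(ci,(R@(np.array(P)/1000.).T).T+t)-np.array(u)).ravel() for ci,P,u in obs])
    r=least_squares(f,x0,loss="soft_l1",f_scale=2); print(np.round(r.x[:2]*1000,1),np.round(np.degrees(r.x[2]),2),"res",np.round(f(r.x),1).tolist()); return r.x
E
python3 - <<'E'
from h import *
S=robot.camera_info("scene");D=robot.camera_info("side")
a=lambda L:np.array(L)/3+[140,145]
b=lambda L:np.array(L)/3+[260,130]
print("upstand");fit([(S,[[35,-270,190],[35,270,190],[-35,270,190],[35,270,0]],a([[308,40],[735,188],[778,158],[719,384]])),
 (D,[[35,270,190],[-35,270,190],[35,-270,190],[-35,-270,190],[-35,270,0]],b([[262,370],[335,412],[655,107],[721,137],[315,582]]))],[.5,0,0])
T=[[24,-83,144],[-24,-83,144],[24,83,144],[-24,83,144]]
print("carrier");fit([(S,T,a([[47,170],[87,150],[192,203],[227,182]])),(D,T,b([[405,37],[446,47],[340,107],[383,120]]))],[.6,-.3,0])
B=[[0,-100,8],[0,100,8],[0,-43,44],[0,43,44]]
print("bar");fit([(S,B,a([[484,399],[622,526],[520,398],[577,460]])),(D,B,b([[224,374],[32,449],[169,368],[90,395]]))],[.7,0,0])
G=[[-30,65,110],[-30,-65,110],[-30,65,0],[-30,-65,0]]
E
```

```text
upstand
[397.3  31.9] -7.21 res [-0.5, -1.8, -1.3, -0.1, 1.6, 0.4, 0.3, 0.9, 0.2, -1.1, -0.2, 0.2, 0.0, -0.8, 0.4, -1.0, -0.0, 2.3]
carrier
[ 655.6 -204.1] 9.12 res [1.0, -0.8, 0.1, -0.8, 0.2, -0.3, 0.3, -0.6, -0.8, -1.3, -0.2, -0.8, -0.7, -0.8, 0.1, -0.8]
bar
[639.6 240. ] -21.01 res [0.2, -0.3, -0.0, 0.2, -0.4, -1.1, 0.5, -3.8, -0.1, -0.2, -1.2, 0.2, 0.6, -1.4, -1.5, 0.4]
```

```bash
cat >> h.py <<'E'
def goto(p,yaw):  # TCP position (m), world heading of tool y (deg), tool down -> turn (deg) and shift (cm) in tool axes
    s=robot.observe(); R=np.array(s["tcp_rot"]); y=np.radians(yaw)
    Y=np.array([np.cos(y),np.sin(y),0]);X=np.array([0,0,-1.]);Z=np.cross(X,Y); Rt=np.c_[X,Y,Z]
    from scipy.spatial.transform import Rotation as Ro
    print("t",s["t"],"turn",np.round(Ro.from_matrix(R.T@Rt).as_rotvec(degrees=True),1),"cm",np.round(R.T@(np.array(p)-s["eef_pos"])*100,2),"force",np.round(s["force"],1),"w",round(float(s["gripper_width"]),3))
E
python3 -c "
from h import *
goto([.475,.123,.40],-97.2)"
```

```text
t 0.15 turn [26.   0.   0.1] cm [  0.48 -58.83 -48.93] force [0.4 0.1 0.5] w 1.0
```

>>> {"fn": "step_arm", "kwargs": {
  "moves": [26,0,0,0.5,-58.8,-48.9,1,26,0,0,0.5,-58.8,-48.9,1,26,0,0,0.5,-58.8,-48.9,1,26,0,0,0.5,-58.8,-48.9,1,26,0,0,0.5,-58.8,-48.9,1,26,0,0,0.5,-58.8,-48.9,1,26,0,0,0.5,-58.8,-48.9,1,26,0,0,0.5,-58.8,-48.9,1,26,0,0,0.5,-58.8,-48.9,1,26,0,0,0.5,-58.8,-48.9,1,26,0,0,0.5,-58.8,-48.9,1,26,0,0,0.5,-58.8,-48.9,1]
}}

```text
t: 1.35
eef_pos: [0.416, -0.0293, 0.401]
tcp_rot: [[0.001, -0.126, -0.992], [-0.0, -0.992, 0.126], [-1.0, 0.0, -0.001]]
force: [1.2, -1.3, -0.8]
gripper_width: 1.0
```

```bash
python3 -c "
from h import *
goto([.475,.123,.40],-97.2)"
```

```text
t 1.35 turn [-0.  -0.1 -0. ] cm [  0.1  -15.86  -3.94] force [ 1.2 -1.3 -0.8] w 1.0
```

>>> {"fn": "step_arm", "kwargs": {
  "moves": [0,0,0,0,-15.9,-4,1,0,0,0,0,-15.9,-4,1,0,0,0,0,-15.9,-4,1,0,0,0,0,-15.9,-4,1,0,0,0,0,-15.9,-4,1]
}}

```text
t: 1.85
eef_pos: [0.4757, 0.123, 0.4003]
tcp_rot: [[-0.001, -0.122, -0.993], [-0.0, -0.993, 0.122], [-1.0, 0.0, 0.001]]
force: [-0.1, -0.7, -0.2]
gripper_width: 1.002
```

```bash
python3 - <<'E'
from h import *
import cv2,pickle
goto([.475,.123,.40],-97.2)
ci=robot.camera_info("wrist"); im=robot.capture("wrist")[:,:,::-1]; pickle.dump(ci,open("w1.pkl","wb"))
cv2.imwrite("pics/w1.png",im)
G=np.array([[32,30,110],[-32,30,110],[32,-26,110],[-32,-26,110],[65,-30,110],[-65,-30,110]])[:,[1,0,2]]/1000
R,t=pose([.475,.123,np.radians(-7.2)],.06)
print(np.round(proj(ci,(R@G.T).T+t)))
U=np.array([[35,270,190],[-35,270,190],[35,-100,190]])/1000
R,t=pose([.3973,.0319,np.radians(-7.21)]); print(np.round(proj(ci,(R@U.T).T+t)))
E
```

```text
t 1.85 turn [ 0.2  0.1 -0. ] cm [0.03 0.01 0.07] force [-0.1 -0.7 -0.2] w 1.002
[[250. 204.]
 [383. 205.]
 [255. 311.]
 [378. 311.]
 [192. 318.]
 [441. 319.]]
[[-42. 338.]
 [-12. 460.]
 [737. 339.]]
```

View pics/w1.png

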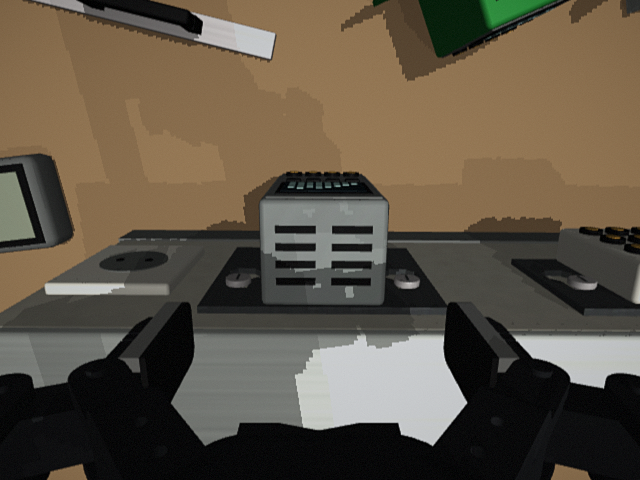

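The wrist view shows the meter case top with corners (260,199), (389,199), (263,305), (384,305) and the flange top ends at (199,312), (446,312). The gripper is above it, about 7 px off in each direction.

```bash
python3 - <<'E'
from h import *
import pickle
ci=pickle.load(open("w1.pkl","rb"))
G=[[30,32,110],[30,-32,110],[-26,32,110],[-26,-32,110],[-30,65,110],[-30,-65,110]]
v=fit([(ci,G,[[260,199],[389,199],[263,305],[384,305],[199,312],[446,312]])],[.475,.123,-.125],.06)
goto([v[0],v[1],.302],-97.2)
E
```

```text
[477.8 119.2] -7.15 res [-2.6, -1.0, 1.5, -0.8, -1.7, 0.5, 1.4, 0.7, -1.2, 0.5, 2.7, 0.9]
t 1.9 turn [ 0.1  0.1 -0. ] cm [ 9.82  0.22 -0.28] force [ 0.5  0.6 -0.3] w 1.002
```

>>> {"fn": "step_arm", "kwargs": {
  "moves": [0,0,0,0,0.3,-0.25,1,0,0,0,4,0.3,-0.25,1,0,0,0,7,0.3,-0.25,1,0,0,0,9.8,0.3,-0.25,1,0,0,0,9.8,0.3,-0.25,1,0,0,0,9.8,0.3,-0.25,0.8,0,0,0,9.8,0.3,-0.25,0.6,0,0,0,9.8,0.3,-0.25,0.6,0,0,0,9.8,0.3,-0.25,0.6,0,0,0,9.8,0.3,-0.25,0.6],
  "grip_force": 60
}}

```text
t: 2.9
eef_pos: [0.4788, 0.1181, 0.3054]
tcp_rot: [[0.004, -0.126, -0.992], [0.001, -0.992, 0.126], [-1.0, -0.001, -0.004]]
force: [-0.6, 1.7, 7.2]
gripper_width: 0.739
```

>>> {"fn": "step_arm", "kwargs": {
  "moves": [0,0,0,-0.5,0,0,0.6,0,0,0,-1,0,0,0.6,0,0,0,-1.5,0,0,0.6,0,0,0,-2,0,0,0.6,0,0,0,-2.2,0,0,0.6,0,0,0,-2.2,0,0,0.6,0,0,0,-2.2,0,0,0.6]
}}

```text
t: 3.6
eef_pos: [0.4782, 0.1177, 0.3255]
tcp_rot: [[0.002, -0.125, -0.992], [-0.001, -0.992, 0.125], [-1.0, 0.001, -0.002]]
force: [3.8, -1.4, -4.1]
gripper_width: 0.743
```

```bash
python3 - <<'E'
from h import *
import cv2
goto([.478,.119,.325],-97.2)
im=robot.capture("wrist")[:,:,::-1][150:450,120:520]
im2=robot.capture("scene")[:,:,::-1][150:280,230:410]
cv2.imwrite("pics/w2.png",np.vstack([cv2.resize(im,(480,360)),cv2.resize(im2,(480,240),interpolation=cv2.INTER_CUBIC)]))
E
```

```text
t 3.6 turn [-0.  -0.1 -0. ] cm [ 0.05 -0.13  0.03] force [ 3.8 -1.4 -4.1] w 0.743
```

View pics/w2.png

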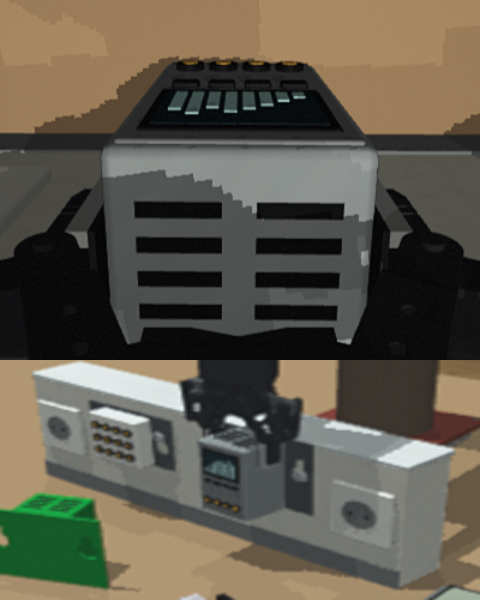

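The meter is held level, and the stud head now sits in the wide hole at about (300,470). The load is about 4 N, its own weight. Next I'll pull it straight off.

>>> {"fn": "step_arm", "kwargs": {
  "moves": [0,0,0,0,0,-0.4,0.6,0,0,0,0,0,-0.8,0.6,0,0,0,0,0,-1.2,0.6,0,0,0,0,0,-1.6,0.6,0,0,0,0,0,-2.2,0.6,0,0,0,0,0,-3,0.6,0,0,0,0,0,-4,0.6,0,0,0,0,0,-4,0.6]
}}

```text
t: 4.5
eef_pos: [0.5187, 0.1127, 0.325]
tcp_rot: [[0.001, -0.126, -0.992], [-0.0, -0.992, 0.126], [-1.0, -0.0, -0.001]]
force: [0.3, 0.2, -4.5]
gripper_width: 0.739
```

```bash
python3 - <<'E'
from h import *
import cv2
goto([.6556,-.2041,.48],-80.9)
im2=robot.capture("scene")[:,:,::-1][140:300,150:410]
cv2.imwrite("pics/s3.png",cv2.resize(im2,None,fx=2.5,fy=2.5,interpolation=cv2.INTER_CUBIC))
E
```

```text
t 4.5 turn [-16.3  -0.1  -0. ] cm [-15.48  29.69 -17.59] force [ 0.3  0.2 -4.5] w 0.739
```

View pics/s3.png

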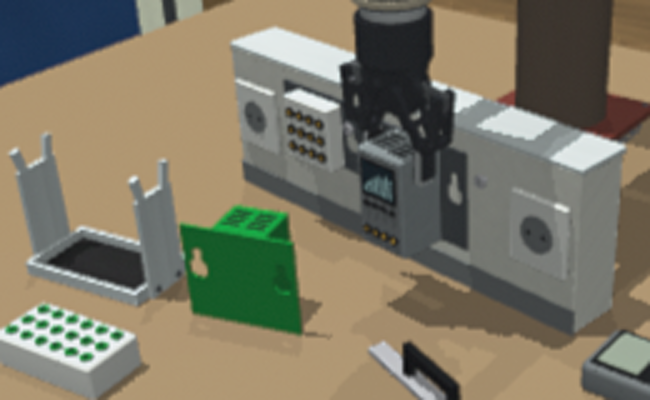

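The meter is off the studs and clear, and the terminal box is still hanging. Now I'll lift it and carry it over the carrier.

>>> {"fn": "step_arm", "kwargs": {
  "moves": [0,0,0,-5,0,0,0.6,0,0,0,-10,0,0,0.6,0,0,0,-14,4,-2,0.6,-4,0,0,-15.5,8,-4.5,0.6,-8,0,0,-15.5,12,-7,0.6,-12,0,0,-15.5,16,-9.5,0.6,-16.3,0,0,-15.5,20,-12,0.6,-16.3,0,0,-15.5,24,-14.2,0.6,-16.3,0,0,-15.5,27,-16,0.6,-16.3,0,0,-15.5,29.7,-17.6,0.6,-16.3,0,0,-15.5,29.7,-17.6,0.6,-16.3,0,0,-15.5,29.7,-17.6,0.6]
}}

```text
t: 5.75
eef_pos: [0.6546, -0.2045, 0.4786]
tcp_rot: [[-0.002, 0.156, -0.988], [0.001, -0.988, -0.156], [-1.0, -0.002, 0.002]]
force: [-1.1, -0.1, -5.3]
gripper_width: 0.742
```

```bash
python3 - <<'E'
from h import *
import cv2
goto([.6556,-.2041,.2515],-80.9)
im=robot.capture("side")[:,:,::-1][60:260,300:500]
im2=robot.capture("scene")[:,:,::-1][100:300,120:320]
cv2.imwrite("pics/s4.png",np.hstack([cv2.resize(i,(400,400),interpolation=cv2.INTER_CUBIC) for i in(im2,im)]))
for n in("scene","side"):
    ci=robot.camera_info(n); R,t=pose([.6556,-.2041,np.radians(9.12)],0)
    o=np.array([120,100]) if n=="scene" else np.array([300,60])
    Q=np.array([[30,32,344.5],[30,-32,344.5],[-30,65,344.5],[-30,-65,344.5]])/1000
    print(n,np.round((proj(ci,(R@Q.T).T+t)-o)*2+[400*(n=="side"),0]).tolist())
E
```

```text
t 5.75 turn [-0.1  0.1  0.1] cm [ 2.271e+01  2.000e-02 -1.500e-01] force [-1.1 -0.1 -5.3] w 0.742
scene [[107.0, 69.0], [67.0, 63.0], [161.0, 59.0], [83.0, 47.0]]
side [[569.0, 66.0], [586.0, 50.0], [600.0, 85.0], [634.0, 51.0]]
```

View pics/s4.png

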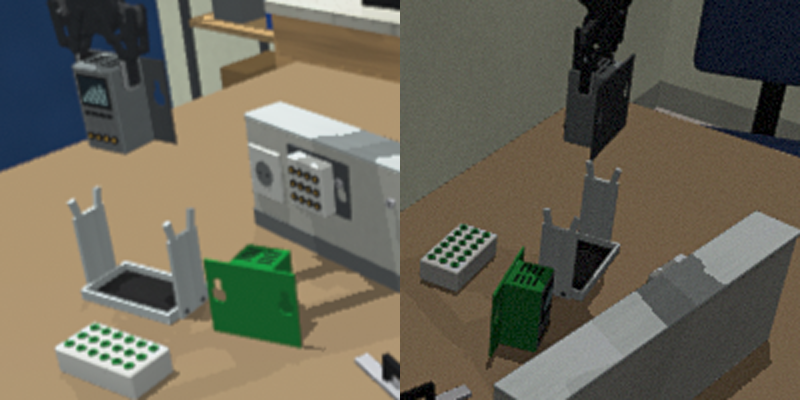

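The meter hangs level over the tray, within 2–3 mm of the predicted corners. Lowering it now.

>>> {"fn": "step_arm", "kwargs": {
  "moves": [0,0,0,4,0,-0.15,0.6,0,0,0,8,0,-0.15,0.6,0,0,0,12,0,-0.15,0.6,0,0,0,15,0,-0.15,0.6,0,0,0,17,0,-0.15,0.6,0,0,0,19,0,-0.15,0.6,0,0,0,21,0,-0.15,0.6,0,0,0,22.3,0,-0.15,0.6,0,0,0,22.7,0,-0.15,0.6,0,0,0,22.7,0,-0.15,0.6,0,0,0,22.7,0,-0.15,0.6]
}}

```text
t: 6.95
eef_pos: [0.6567, -0.2035, 0.2543]
tcp_rot: [[0.002, 0.158, -0.987], [-0.001, -0.987, -0.158], [-1.0, 0.001, -0.002]]
force: [0.0, -0.8, -5.0]
gripper_width: 0.738
```

```bash
python3 - <<'E'
from h import *
import cv2
goto([.6556,-.2041,.2495],-80.9)
im=robot.capture("side")[:,:,::-1][110:230,340:460]
im2=robot.capture("scene")[:,:,::-1][160:280,140:260]
cv2.imwrite("pics/s5.png",np.hstack([cv2.resize(i,(400,400),interpolation=cv2.INTER_CUBIC) for i in(im2,im)]))
E
```

```text
t 6.95 turn [ 0.  -0.1 -0.1] cm [0.48 0.04 0.11] force [ 0.  -0.8 -5. ] w 0.738
```

View pics/s5.png

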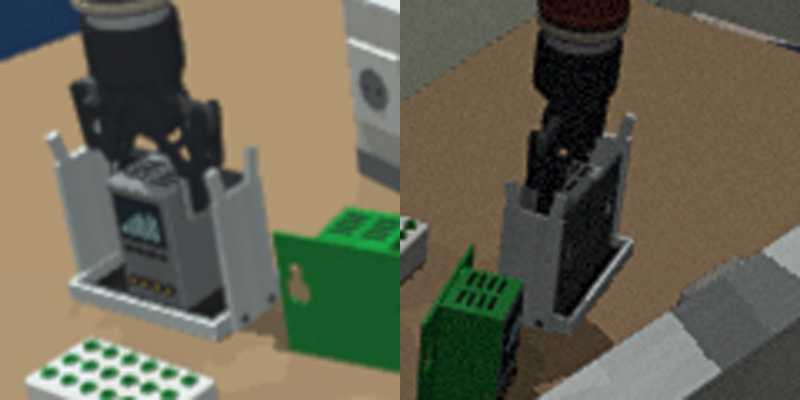

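The meter is inside the tray rim between the uprights and still hanging free (force −5 N). Lowering the last few mm.

>>> {"fn": "step_arm", "kwargs": {
  "moves": [0,0,0,0.2,0,0.1,0.6,0,0,0,0.4,0,0.1,0.6,0,0,0,0.4,0,0.1,0.6,0,0,0,0.4,0,0.1,0.6]
}}

```text
t: 7.45
eef_pos: [0.6555, -0.204, 0.2506]
tcp_rot: [[0.001, 0.158, -0.987], [-0.001, -0.987, -0.158], [-1.0, 0.001, -0.001]]
force: [-3.4, 0.2, 5.9]
gripper_width: 0.744
```

>>> {"fn": "step_arm", "kwargs": {
  "moves": [0,0,0,0,0,0,0.85,0,0,0,0,0,0,1,0,0,0,0,0,0,1,0,0,0,0,0,0,1,0,0,0,0,0,0,1,0,0,0,0,0,0,1,0,0,0,-3,0,0,1,0,0,0,-7,0,0,1,0,0,0,-12,0,0,1,0,0,0,-16,0,0,1,0,0,0,-16,0,0,1,0,0,0,-16,0,0,1]
}}

```text
t: 8.65
eef_pos: [0.6554, -0.2038, 0.4108]
tcp_rot: [[0.003, 0.158, -0.987], [-0.001, -0.987, -0.158], [-1.0, 0.002, -0.003]]
force: [0.3, -0.6, -1.7]
gripper_width: 1.001
```

```bash
python3 - <<'E'
from h import *
import cv2,pickle
goto([.6396,.240,.40],-21)
ci=robot.camera_info("wrist"); pickle.dump(ci,open("w6.pkl","wb"))
cv2.imwrite("pics/w6.png",robot.capture("wrist")[:,:,::-1])
R,t=pose([.6556,-.2041,np.radians(9.12)],0)
Q=np.array([[30,32,114],[30,-32,114],[-26,32,114],[-26,-32,114],[-30,65,114],[-30,-65,114],[24,83,144],[24,-83,144],[-24,83,144],[-24,-83,144]])/1000
print(np.round(proj(ci,(R@Q.T).T+t)).tolist())
E
```

```text
t 8.65 turn [-59.9  -0.1  -0.2] cm [  1.01 -44.08  -5.45] force [ 0.3 -0.6 -1.7] w 1.001
[[266.0, 185.0], [366.0, 185.0], [268.0, 269.0], [364.0, 268.0], [220.0, 274.0], [413.0, 274.0], [170.0, 203.0], [461.0, 203.0], [178.0, 282.0], [454.0, 282.0]]
```

View pics/w6.png

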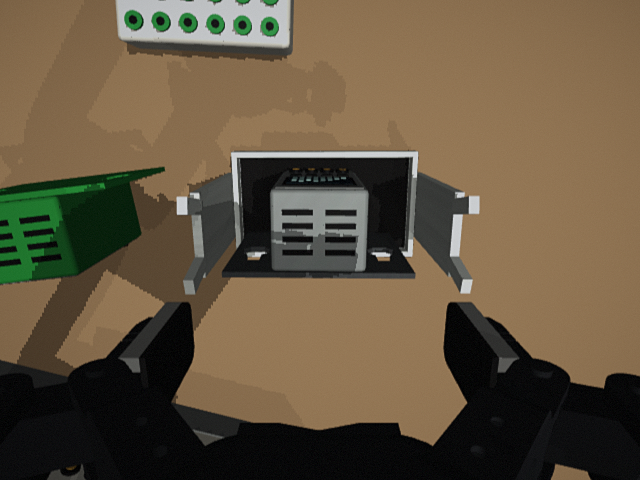

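The meter stands in the tray: case corners (271,188), (368,188), (273,271), (366,271). Prong tips are at (183,205), (474,205), (190,286), (466,286). The tray centre sits about 5 px right of the meter. I'll refit from this view.

```bash
python3 - <<'E'
from h import *
import pickle
ci=pickle.load(open("w6.pkl","rb"))
x0=[.6556,-.2041,.159]
print("meter");m=fit([(ci,[[30,32,110],[30,-32,110],[-26,32,110],[-26,-32,110],[-30,65,110],[-30,-65,110]],[[271,188],[368,188],[273,271],[366,271],[223,275],[415,275]])],x0,.004)
print("carrier");c=fit([(ci,[[24,83,144],[24,-83,144],[-24,83,144],[-24,-83,144]],[[183,205],[474,205],[190,286],[466,286]])],x0)
R,_=pose(c); print("meter in carrier mm",R.T@np.r_[m[:2]-c[:2],0]*1000)
# joint fit with scene/side
S=robot.camera_info("scene");D=robot.camera_info("side")
E
```

```text
meter
[ 654.5 -206.4] 8.98 res [-1.9, -0.6, 1.7, -0.5, -1.4, -0.4, 1.0, -0.3, -0.3, 1.2, 0.7, 1.3]
carrier
[ 654.9 -211.5] 9.03 res [0.3, 1.0, -0.2, 1.1, -0.1, -1.2, 0.0, -1.3]
meter in carrier mm [0.3453592  5.14409271 0.        ]
```

The meter is placed, at (0, 5) mm in the carrier frame. Now over the bar.

>>> {"fn": "step_arm", "kwargs": {
  "moves": [-8,0,0,1,-5,-0.6,1,-16,0,0,1,-10,-1.2,1,-24,0,0,1,-15,-1.8,1,-32,0,0,1,-20,-2.4,1,-40,0,0,1,-25,-3,1,-48,0,0,1,-30,-3.7,1,-56,0,0,1,-35,-4.3,1,-60,0,0,1,-40,-5,1,-60,0,0,1,-44.1,-5.5,1,-60,0,0,1,-44.1,-5.5,1,-60,0,0,1,-44.1,-5.5,1,-60,0,0,1,-44.1,-5.5,1]
}}

```text
t: 9.9
eef_pos: [0.6397, 0.2395, 0.3969]
tcp_rot: [[-0.003, 0.934, -0.358], [-0.001, -0.358, -0.934], [-1.0, -0.002, 0.002]]
force: [0.4, -0.7, -0.0]
gripper_width: 1.004
```

```bash
python3 - <<'E'
from h import *
import cv2,pickle
goto([.6396,.240,.30],-21)
ci=robot.camera_info("wrist"); pickle.dump(ci,open("w7.pkl","wb"))
cv2.imwrite("pics/w7.png",robot.capture("wrist")[:,:,::-1])
R,t=pose([.6396,.240,np.radians(-21)],0)
Q=np.array([[5,43,44],[-5,43,44],[5,-43,44],[-5,-43,44],[10,100,8],[-10,100,8],[10,-100,8],[-10,-100,8]])/1000
print(np.round(proj(ci,(R@Q.T).T+t)).tolist())
E
```

```text
t 9.9 turn [0.  0.1 0.1] cm [ 9.69 -0.01 -0.06] force [ 0.4 -0.7 -0. ] w 1.004
[[324.0, 153.0], [311.0, 153.0], [324.0, 261.0], [311.0, 261.0], [330.0, 77.0], [305.0, 77.0], [329.0, 307.0], [307.0, 307.0]]
```

View pics/w7.png

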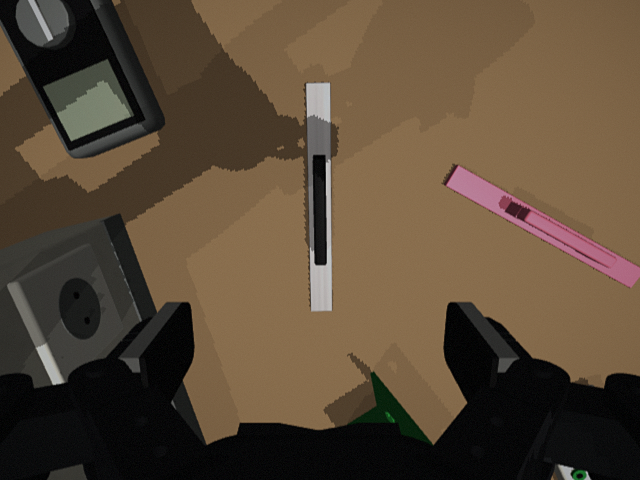

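The wrist view shows the steel bar with the black handle at (320,210), spanning rows 155–265, with bar ends at (318,83) and (322,311). That is 1–3 mm from the estimate, and the pink decoy is well away.

```bash
python3 - <<'E'
from h import *
import pickle
ci=pickle.load(open("w7.pkl","rb"))
v=fit([(ci,[[5,43,44],[-5,43,44],[5,-43,44],[-5,-43,44],[10,100,8],[-10,100,8],[10,-100,8],[-10,-100,8]],[[327,155],[314,155],[327,265],[315,265],[330,83],[306,83],[333,311],[311,311]])],[.64,.24,-.366])
goto([v[0],v[1],.191],np.degrees(v[2]))
E
```

```text
[640.6 236.2] -20.05 res [-0.7, 2.2, -0.9, 2.4, 0.5, -0.1, 0.1, 0.1, 1.0, -1.7, 0.1, -1.2, -0.2, -0.7, 0.2, -0.4]
t 9.95 turn [-1.   0.1  0.1] cm [20.65  0.19  0.21] force [0.1 0.1 0.2] w 1.0
```

>>> {"fn": "step_arm", "kwargs": {
  "moves": [-1,0,0,4,0.2,0.2,1,-1,0,0,8,0.2,0.2,1,-1,0,0,12,0.2,0.2,1,-1,0,0,15,0.2,0.2,1,-1,0,0,18,0.2,0.2,1,-1,0,0,20,0.2,0.2,0.8,-1,0,0,20.6,0.2,0.2,0.5,-1,0,0,20.6,0.2,0.2,0.2,-1,0,0,20.6,0.2,0.2,0,-1,0,0,20.6,0.2,0.2,0,-1,0,0,20.6,0.2,0.2,0,-1,0,0,20.6,0.2,0.2,0],
  "grip_force": 60
}}

```text
t: 11.15
eef_pos: [0.6417, 0.238, 0.1947]
tcp_rot: [[0.003, 0.94, -0.34], [0.0, -0.34, -0.94], [-1.0, 0.002, -0.001]]
force: [-0.8, -2.1, 5.8]
gripper_width: 0.104
```

>>> {"fn": "step_arm", "kwargs": {
  "moves": [0,0,0,0,0,0,0,0,0,0,0,0,0,0,0,0,0,-1,0,0,0,0,0,0,-5,0,0,0,0,0,0,-10,0,0,0,0,0,0,-15,0,0,0,0,0,0,-20,0,0,0,0,0,0,-20,0,0,0,0,0,0,-20,0,0,0]
}}

```text
t: 12.05
eef_pos: [0.6411, 0.238, 0.3954]
tcp_rot: [[0.004, 0.94, -0.34], [0.001, -0.34, -0.94], [-1.0, 0.003, -0.002]]
force: [-0.8, -1.0, -2.2]
gripper_width: 0.099
```

```bash
python3 -c "
from h import *
goto([.655,-.209,.39],9.1)"
```

```text
t 12.05 turn [-29.   -0.1  -0.2] cm [ 0.5  16.52 41.56] force [-0.8 -1.  -2.2] w 0.099
```

>>> {"fn": "step_arm", "kwargs": {
  "moves": [-4,0,0,0,1.6,4,0,-8,0,0,0,3.2,8,0,-12,0,0,0,4.8,12,0,-16,0,0,0,6.4,16,0,-20,0,0,0,8,20,0,-24,0,0,0,9.6,24,0,-28,0,0,0,11.2,28,0,-29,0,0,0,12.8,32,0,-29,0,0,0,14.4,36,0,-29,0,0,0,15.8,39.5,0,-29,0,0,0,16.5,41.6,0,-29,0,0,0,16.5,41.6,0]
}}

```text
t: 13.25
eef_pos: [0.6532, -0.2127, 0.3892]
tcp_rot: [[-0.005, 0.988, 0.154], [0.001, 0.154, -0.988], [-1.0, -0.005, -0.002]]
force: [-0.0, 0.4, -1.0]
gripper_width: 0.106
```

>>> {"fn": "step_arm", "kwargs": {
  "moves": [0,0,0,0,0,0,0,0,0,0,0,0,0,0]
}}

```text
t: 13.45
eef_pos: [0.6542, -0.2083, 0.3911]
tcp_rot: [[-0.002, 0.987, 0.159], [0.002, 0.159, -0.987], [-1.0, -0.002, -0.002]]
force: [0.4, 0.3, -1.4]
gripper_width: 0.106
```

```bash
python3 - <<'E'
from h import *
import cv2,pickle
goto([.655,-.209,.3147],9.1)
im=robot.capture("side")[:,:,::-1][90:230,330:470]
im2=robot.capture("scene")[:,:,::-1][140:280,130:270]
ci=robot.camera_info("wrist");pickle.dump(ci,open("w8.pkl","wb"))
w=robot.capture("wrist")[:,:,::-1];cv2.imwrite("pics/w8full.png",w)
cv2.imwrite("pics/s8.png",np.hstack([cv2.resize(i,(400,400),interpolation=cv2.INTER_CUBIC) for i in(im2,im)]))
E
```

```text
t 13.45 turn [ 0.  -0.1  0.1] cm [7.64 0.08 0.1 ] force [ 0.4  0.3 -1.4] w 0.106
```

View pics/s8.png

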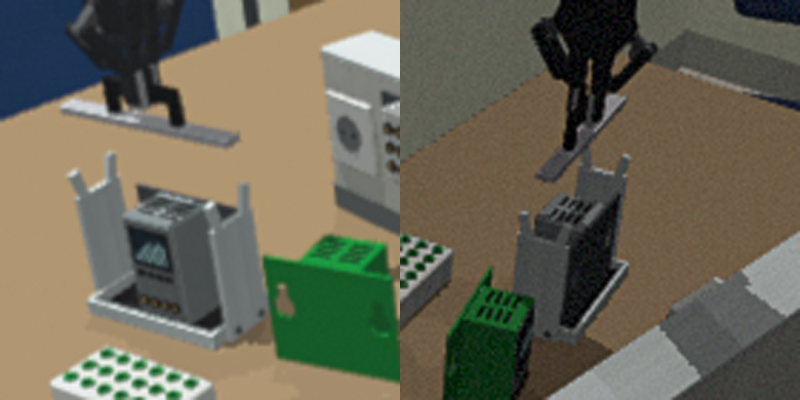

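```bash
python3 - <<'E'
from h import *
S=robot.camera_info("scene");D=robot.camera_info("side")
k=.35
B=[[0,-100,8],[0,100,8]]
v=fit([(S,B,np.array([[68,103],[235,139]])*k+[130,140]),(D,B,np.array([[221,98],[144,176]])*k+[330,90])],[.655,-.209,.159],.196)
E
```

```text
[ 653.3 -205.9] 8.64 res [0.7, -0.2, -0.2, -0.3, -0.5, -0.9, 0.1, -0.2]
```

>>> {"fn": "step_arm", "kwargs": {
  "moves": [0,0,0,1.5,0.2,0,0,0,0,0,3,0.2,0,0,0,0,0,4,0.2,0,0,0,0,0,5,0.2,0,0,0,0,0,6,0.2,0,0,0,0,0,6.6,0.2,0,0,0,0,0,7.2,0.2,0,0,0,0,0,7.2,0.2,0,0]
}}

```text
t: 14.4
eef_pos: [0.6562, -0.2091, 0.3197]
tcp_rot: [[-0.001, 0.987, 0.158], [0.001, 0.158, -0.987], [-1.0, -0.001, -0.001]]
force: [-0.4, 0.8, -2.1]
gripper_width: 0.097
```

```bash
python3 - <<'E'
from h import *
import cv2
goto([.655,-.209,.3147],9.1)
im=robot.capture("side")[:,:,::-1][110:230,340:460]
im2=robot.capture("scene")[:,:,::-1][160:280,140:260]
cv2.imwrite("pics/s9.png",np.hstack([cv2.resize(i,(400,400),interpolation=cv2.INTER_CUBIC) for i in(im2,im)]))
E
```

```text
t 14.4 turn [-0.  -0.   0.1] cm [ 0.5  -0.11 -0.03] force [-0.4  0.8 -2.1] w 0.097
```

I've used all my picture views, so I'll go by force from here. Load is −2 N, so the bar hangs free just above the fork floors.

>>> {"fn": "step_arm", "kwargs": {
  "moves": [0,0,0,0.2,0,0,0,0,0,0,0.4,0,0,0,0,0,0,0.5,0,0,0,0,0,0,0.5,0,0,0]
}}

```text
t: 14.9
eef_pos: [0.6563, -0.2091, 0.3156]
tcp_rot: [[-0.0, 0.987, 0.158], [0.0, 0.158, -0.987], [-1.0, -0.0, -0.0]]
force: [-0.0, 0.5, -2.0]
gripper_width: 0.099
```

>>> {"fn": "step_arm", "kwargs": {
  "moves": [0,0,0,0.1,0,0,0,0,0,0,0.2,0,0,0,0,0,0,0.2,0,0,0]
}}

```text
t: 15.2
eef_pos: [0.6564, -0.2092, 0.3138]
tcp_rot: [[0.0, 0.987, 0.158], [0.0, 0.158, -0.987], [-1.0, 0.0, 0.0]]
force: [0.0, -0.2, -2.0]
gripper_width: 0.11
```

>>> {"fn": "step_arm", "kwargs": {
  "moves": [0,0,0,0.1,0,0,0,0,0,0,0.2,0,0,0,0,0,0,0.2,0,0,0]
}}

```text
t: 15.5
eef_pos: [0.6565, -0.2091, 0.3136]
tcp_rot: [[0.001, 0.987, 0.158], [-0.0, 0.158, -0.987], [-1.0, 0.001, 0.0]]
force: [-4.6, 2.0, 6.6]
gripper_width: 0.105
```

Contact came at TCP z 0.3136, which puts the bar's underside at about 0.119, the fork floor height. Releasing and backing off.

>>> {"fn": "step_arm", "kwargs": {
  "moves": [0,0,0,-0.1,-0.05,0,0,0,0,0,-0.1,-0.05,0,0.2,0,0,0,-0.1,-0.05,0,0.5,0,0,0,-0.1,-0.05,0,0.8,0,0,0,-0.1,-0.05,0,0.8,0,0,0,-0.1,-0.05,0,0.8,0,0,0,-3,-0.05,0,0.8,0,0,0,-7,-0.05,0,0.8,0,0,0,-11,-0.05,0,0.8,0,0,0,-15,-0.05,0,0.8,0,0,0,-15,-0.05,0,0.8,0,0,0,-15,-0.05,0,0.8]
}}

```text
t: 16.7
eef_pos: [0.656, -0.2093, 0.4637]
tcp_rot: [[0.003, 0.987, 0.158], [-0.001, 0.158, -0.987], [-1.0, 0.003, 0.002]]
force: [-0.1, 0.3, -0.8]
gripper_width: 0.797
```

```bash
python3 - <<'E'
from h import *
import cv2
s=robot.observe();print(s["t"],np.round(s["eef_pos"],3),np.round(s["force"],1))
S,D,W=[robot.camera_info(n) for n in("scene","side","wrist")]
I={n:robot.capture(n) for n in("scene","side","wrist")}
np.savez("fin.npz",**I)
# dark handle blob in wrist, bright bar
R,t=pose([.655,-.208,np.radians(9.1)],.119)
Q=np.array([[0,0,44],[0,43,44],[0,-43,44],[0,100,8],[0,-100,8]])/1000
for n,ci in(("wrist",W),("scene",S),("side",D)): print(n,np.round(proj(ci,(R@Q.T).T+t),1).tolist())
# before/after change masks for bystanders, and bar area
for n in("scene","side"):
    a=cv2.imread(f"pics/{n}0.png")[:,:,::-1].astype(int); d=np.abs(a-I[n].astype(int)).sum(2)>90
    k,l,st,c=cv2.connectedComponentsWithStats(cv2.morphologyEx(d.astype(np.uint8),cv2.MORPH_OPEN,np.ones((2,2))))
    print(n,[st[i].tolist() for i in range(1,k) if st[i,4]>25])
E
```

```text
16.7 [ 0.656 -0.209  0.464] [-0.1  0.3 -0.8]
wrist [[315.1, 222.6], [314.9, 156.5], [315.3, 283.5], [315.0, 67.1], [315.7, 333.2]]
scene [[184.0, 196.1], [196.4, 198.9], [171.9, 193.3], [215.4, 215.2], [159.0, 201.5]]
side [[392.6, 148.6], [387.0, 154.9], [398.0, 142.5], [378.2, 174.2], [403.5, 145.0]]
scene [[122, 0, 56, 71, 1940], [280, 0, 19, 8, 57], [310, 0, 29, 31, 761], [344, 0, 83, 32, 2374], [245, 9, 28, 12, 113], [205, 17, 36, 42, 385], [183, 23, 46, 88, 1348], [143, 71, 34, 6, 130], [149, 77, 25, 6, 104], [393, 95, 48, 43, 1552], [331, 108, 46, 32, 728], [163, 140, 4, 14, 33], [277, 166, 54, 15, 441], [224, 171, 21, 8, 96], [268, 178, 18, 8, 79], [413, 182, 8, 5, 26], [312, 191, 9, 7, 39], [399, 193, 58, 38, 1334], [167, 194, 40, 60, 1100], [307, 201, 43, 42, 1365], [160, 202, 7, 6, 27], [268, 233, 18, 7, 72], [270, 239, 46, 21, 288], [228, 244, 6, 7, 32], [316, 251, 32, 15, 285], [211, 261, 10, 4, 27], [300, 277, 36, 31, 439], [332, 308, 19, 17, 137]]
side [[377, 0, 196, 173, 7816], [608, 31, 6, 8, 31], [558, 40, 52, 151, 3096], [610, 42, 30, 67, 1014], [385, 144, 20, 23, 159], [391, 161, 17, 23, 196], [504, 180, 15, 53, 485], [420, 188, 44, 35, 843], [386, 211, 10, 5, 27], [605, 211, 7, 7, 26], [368, 213, 18, 17, 103], [518, 234, 58, 56, 2218], [289, 252, 39, 23, 321], [326, 254, 10, 7, 44], [270, 270, 38, 15, 135], [424, 287, 25, 25, 219], [492, 308, 33, 25, 326], [449, 324, 134, 98, 4305], [604, 368, 21, 25, 304]]
```

The bystander regions show only shadow-sized changes. I'll check the bar numerically in the wrist picture, and check its level in the scene and side pictures.

```bash
python3 - <<'E'
import numpy as np,cv2
I=np.load("fin.npz"); g=cv2.cvtColor(I["wrist"],cv2.COLOR_RGB2GRAY)
for r in (64,70,76,90,110,130,180,220,260,300,320,330,336): print(r,g[r,270:362:3].tolist())
s=cv2.cvtColor(I["scene"],cv2.COLOR_RGB2GRAY)
print("scene");print("\n".join(" ".join(f"{v:3d}" for v in r) for r in s[190:226:1,152:226:3]))
E
```

```text
64 [63, 63, 66, 63, 63, 65, 63, 64, 64, 64, 64, 64, 64, 60, 62, 63, 60, 110, 65, 62, 62, 62, 64, 108, 106, 108, 106, 107, 101, 98, 98]
70 [62, 65, 65, 64, 65, 64, 65, 64, 64, 64, 64, 63, 60, 63, 64, 63, 63, 94, 64, 62, 64, 64, 111, 108, 106, 112, 85, 98, 101, 100, 100]
76 [65, 65, 64, 62, 63, 63, 65, 62, 64, 63, 64, 65, 76, 76, 77, 75, 74, 69, 69, 71, 70, 112, 61, 94, 66, 61, 53, 55, 55, 100, 98]
90 [63, 65, 62, 64, 63, 62, 65, 63, 65, 65, 65, 65, 106, 117, 119, 115, 113, 117, 115, 121, 122, 151, 57, 58, 56, 55, 54, 54, 54, 102, 100]
110 [92, 91, 89, 88, 90, 84, 85, 86, 84, 89, 85, 77, 97, 117, 115, 113, 111, 114, 115, 119, 120, 105, 91, 92, 81, 82, 82, 83, 85, 87, 132]
130 [184, 191, 26, 36, 12, 14, 14, 9, 10, 7, 7, 7, 99, 111, 114, 111, 111, 113, 113, 119, 117, 92, 12, 14, 22, 16, 18, 14, 18, 15, 29]
180 [95, 187, 79, 60, 35, 115, 133, 131, 134, 136, 27, 38, 111, 109, 35, 26, 23, 25, 27, 57, 180, 122, 26, 37, 127, 123, 125, 126, 107, 90, 51]
220 [107, 187, 132, 67, 65, 116, 134, 134, 130, 135, 25, 36, 84, 109, 32, 24, 24, 24, 27, 53, 181, 98, 25, 114, 124, 133, 136, 137, 104, 17, 1
[... 3649 characters left out ...]

154 154 138 109 110 112 109  89  46  68  84 107 138 106  76  77  77 102 112 111 109 111 118 155 154
154 153 141 109 110 112 108 100  28  41  66  75 110  78  77  76  77 121 110 109 112 110 118 154 154
154 154 146 109 110 113 109 107  26  29  35  60  76  77  77  76  76 139 110 109 112 110 117 154 154
153 154 149 110 110 112 109 108  29  30  30  30  63  79  77  77  76 109 108 109 112 110 114 154 154
154 155 151 110 110 112 110 108  31  30  32  30  50  80  76  76  76 106 108 110 112 110 112 154 154
154 154 152 111 109 111 110 109  31  30  47  40  45  81  76  76  77 103 109 109 112 109 112 154 153
154 154 153 115 109 112 111 112  33  31  67  71  41  85  76  77  77  96 109 110 112 109 112 155 154
```

The checks agree. In the wrist picture the bar spans columns 306–333 at both ends, with its centre about 1 mm from the middle between the prongs. The handle is centred over it, so it lies level. Handing in.

```bash
python3 -c "
from rig import robot
print(robot.finish_job(), robot.observe()['t'])"
```

```text
the job is handed in; nothing more can be done
the job is handed in; nothing more can be done
```

I slid the meter up about 20 mm, pulled it off its studs and stood it in the carrier tray. I then laid the steel bar with the black handle in both forks and handed the job in at about 17 s; no verdict is reported.

- **Meter:** measured from the wrist camera after release, it stands about 0 mm in x and 5 mm in y from the tray centre (limit 14 mm). I did not measure it again after placing the bar.
- **Bar:** it touched down with its underside at about 0.119 m, the fork floor height. The last wrist picture puts it about 1 mm off centre across the forks, straight and level, and roughly central along its length. I checked that picture from pixel values only, because the 12-picture viewing limit was already used up.
- **Other things on the bench:** I did not deliberately touch any of them. Before-and-after differences in the scene and side pictures at the terminal box, multimeter and plug box were small and looked like shadow changes. I did not measure their positions.
- **Disagreement:** the scene and side cameras placed the carrier about 7 mm further in +y than the wrist camera did. I aimed the bar between the two, nearer the wrist value.

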